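Clear the suppository mould and lock its cam clamp

ROBOT

A 6-joint arm with a two-finger parallel gripper is mounted at the origin on the work surface. World frame = base frame: x ahead of the robot, y to its left, z up, the work surface at z = 0. Lengths are in m, angles in rad, forces in N, time in s.
With the tool pointing down it reaches from about 0.3 to 0.95 m from the base axis. Payload 3.1 kg.
Tool frame: the origin (TCP) lies midway between the tips of the shut fingers; the grasp point (between the pads) lies arm.tcp_to_grasp behind it (arm.tcp_to_grasp is the distance from the TCP to the grasp point, in m); z points along the fingers, y is the line along which they close (so a half turn about z gives the same grasp; the last joint's range is limited). The gripper opens to 85 mm and grips with 20 to 120 N. Pads are 22 mm wide; open, the fingers measure 114 mm over their backs; the gripper's body (76 mm by 85 mm) begins 54 mm behind the grasp point. The pads swing forward as they close: fully open they stand 13 mm farther back than shut.
Start: joints at [1.086, 0.308, 1.634, -0, 1.2, -0.07], TCP at [0.252, 0.572, 0.231] pointing down, gripper open.
Joint ranges: [-3.06, 3.06], [-0.79, 1.96], [0.05, 2.63], [-1.19, 4.34], [0.05, 2.64], [-2.94, 2.94]. Speed limits (rad/s): [2.79, 2.79, 3.14, 3.14, 3.14, 3.14].

INTERFACE

Orientations are given as a rotation vector (axis times angle).
In Python, from workcell import arm gives the robot as it stands. Calls block until the motion is done:
- arm.move_to(position, orientation): joint-space move of the TCP to a pose.
- arm.movel(position, attitude=None, speed=0.15): straight line of the TCP; attitude=None keeps the orientation; speed is the mean speed in m/s.
- arm.goto_joints(angles): joint-space move.
- arm.open_gripper() and arm.gripper_close(force=None): open the fingers fully, or close them until they stop; force is the grip in N (None keeps the last).
- arm.sleep(seconds).
- arm.ik(position, orientation): joint angles nearest the present ones, or None.
- arm.read_state(): the state.
- arm.read_camera(name): name is "scene" or "top" or "wrist"; returns (picture, depth): 480x640x3 uint8, blue, green, red; 480x640 float32, m along the optical axis (not along the pixel's ray), 0 where there is no reading.
- arm.get_calibration(name): a dict with "mtx" (3x3 intrinsics, pixels), "xyz" and "orientation" of the camera in the world; the wrist camera has in their place "T_tool_cam" (4x4, takes a point from camera to tool coordinates, whose origin is the TCP and whose axes are the flange's). Camera axes: x right, y up, looking along -z (the intrinsics and any distortion apply to the point x, -y, -z); pixel columns grow to the right and rows downward; lengths in m; the calibration is good to about 2 mm. A picture is of the moment at which its call begins: read the wrist's pose just before it. get_calibration takes no time and is no camera call.
A pose or a line that the arm cannot do raises arm.MotionError and nothing moves.
- arm.job_done(): hands the job in; it is judged then, once.
The state is a dict: "clock": time; "joint_positions": joint angles; "qd": joint speeds; "joint_torque": joint torques, N m; "ee_pos": TCP position; "ee_rot": TCP orientation; "wrist_force": force on the tool from outside, world axes, zero at the start; "moment": the same for the moment, N m; "gripper_width": opening from 0.0 (shut) to 1.0 (fully open); "grip_force": force on a finger pad.
Only numpy, scipy, OpenCV 4.12 (cv2) and the standard library are available. Lean on these libraries where they do the work, as an engineer would, in place of code of your own. Each camera call takes 0.05 s, during which the arm holds its last target. There are 200 camera calls.

TASK

Using the green-handled scraper, wipe all four chips of hardened wax off the top of the mould into the blue catch tray beside it, without touching the chips with the gripper, then stand the scraper upright on the blue mat again and let go of it. After that, flip the red cam lever over its high point towards the mould until it snaps fully closed. Leave the other things on the bench where they are.

Things in the scene. Friction and masses are not known exactly. Their poses are not given: they have to be found in the camera images.
- station: Fixed mould station, may stand turned. Origin on the bench under the mould's middle; +x away from the robot, +y left, z up. Sizes in mm in these axes. Dark base plate 12 thick, x -100 to 190, y -235 to 125. On it an aluminium mould block: flat top at z 50, x -65 to 90, y -100 to 100 (the dark discs on it are only drawn; it is smooth).
- mould_top (a point): Point on the mould's flat top straight above the station's origin, 50 mm above the bench; axes as the station's.
- bar_mid (a point): Centre of the yellow hold-down bar across the mould's far end: x 66 to 91, y -90 to 90 mm of the station, 14 mm thick, underside 8 mm above the mould's top. It goes down up to 6 mm as the lever closes. Not handled.
- lamp (a point): Centre of the white strip lamp over the open lever, 24 x 230 x 20 mm, long along y; x 150, z 250 mm of the station, underside z 240; fixed, on two 12 mm posts at x 150, y +-105. It leaves no room for a gripper pointing straight down at the open lever: come in leaning 30 to 45 degrees, the wrist on the -x side.
- tray_floor (a point): Middle of the blue catch tray's floor, at x 0, y -157, z 15 mm of the station; axes as the station's. The tray adjoins the mould's -y side, where it has no wall: inside x -80 to 80, y -212 to -100, floor z 15, rim z 42.
- lever (a joint): Cam lever angle about a level axis along station y. 0: open stop, pointing up, leaning 0.52 rad from vertical to +x. Growing: over vertical and down to -x. 1.92: closed stop, pointing to -x over the mould, 10 deg above level. Spring: pushes to open with about 0.7 N m at 0 (7.5 N at lever_grip), falling to none at the high point 1.1; beyond it drives itself closed (0.7 N m at the end).
- lever_hinge (a point): On the lever's hinge axis: x = 80, y = 0, z = 86 mm of the station.
- lever_grip (a point): Grip point on the lever's red handle, 95 mm from the hinge axis (moves with the lever; x 128, z 168 mm of the station when open). Handle: flat-sided bar 18 mm (along y) x 20 mm, from 55 to 125 mm from the hinge; below it a steel shank 12 x 10 mm (10 along y). It can be pinched across y; it turns between the pads.
- scraper_mid (a point): Centre of the scraper (loose, about 180 g), half-way up, 37.5 mm above its sole; z up. White foot with rubber sole, 120 mm (its x) x 30 (its y) x 28 high; on it a green grip web 60 (x) x 22 (y), from 28 to 75 mm above the sole. Starts standing on the mat.
- mat: Blue mat lying fixed on the bench, 220 mm (x) x 180 mm (y), 3 mm thick; origin at the centre of its underside.
- chip0: Cream-coloured wax chip (loose, 12 g), 34 x 26 x 9 mm (x, y, z), origin at the centre of its underside, lying on the mould's top at the start, its centre at station x -33 to +26, y -66 to +18 mm.
- chip1: Cream-coloured wax chip (loose, 12 g), 34 x 26 x 9 mm (x, y, z), origin at the centre of its underside, lying on the mould's top at the start, its centre at station x -33 to +26, y -66 to +18 mm.
- chip2: Cream-coloured wax chip (loose, 12 g), 34 x 26 x 9 mm (x, y, z), origin at the centre of its underside, lying on the mould's top at the start, its centre at station x -33 to +26, y -66 to +18 mm.
- chip3: Cream-coloured wax chip (loose, 12 g), 34 x 26 x 9 mm (x, y, z), origin at the centre of its underside, lying on the mould's top at the start, its centre at station x -33 to +26, y -66 to +18 mm.
- scraper: The scraper's body; origin at the centre of its underside, axes as scraper_mid.
- amber_bottle: Bystander, not to be disturbed: brown glass bottle with red cap, 60 mm across, 130 mm tall; origin at the centre of its underside.
- powder_jar: Bystander, not to be disturbed: white plastic jar with orange lid, 90 mm across, 140 mm tall; origin at the centre of its underside.
- beaker: Bystander, not to be disturbed: glass beaker, 70 mm across, 85 mm tall; origin at the centre of its underside.
- cream_tub: Bystander, not to be disturbed: white tub, 72 mm across, 60 mm tall; origin at the centre of its underside.
- carton: Bystander, not to be disturbed: cardboard carton 70 x 90 x 100 mm; origin at the centre of its underside.
- marker: Bystander, not to be disturbed: white marker pen with black cap, 135 mm long, 15 mm thick, lying on the station's base plate along the mould's near side; origin at the centre of its underside.
- pestle: Bystander, not to be disturbed: white ceramic pestle, 34 mm across at the foot, 104 mm tall, standing on the station's base plate just beyond the blue tray; origin at the centre of its underside.
Not all that is in view belongs to the job. What is shaped like the scraper but orange or pink is not meant.

How it is judged:
By the outcome, as a careful person would: the job done as asked, in the order asked, and still so for the second after the job is handed in, with the robot touching nothing.
It also fails if it takes over 64 s, if anything falls off the work surface, if the arm or the gripper's body presses on something with over 40 N, if the wrist force passes 120 N, or if a joint passes its speed limit or range.

## Working session

There is one attempt and no reset: what is moved stays moved. The work goes in short steps, each a Python script; the robot and the scene stay as the last script left them, time stands still between calls to the robot, and variables do not carry over. Pictures are saved under pics/ and viewed, at most 10 in all, crops included, and the job is handed in when it is done.

```bash
ls; mkdir -p pics
cat > h.py <<'E'
import numpy as np, cv2
from scipy.spatial.transform import Rotation as R
from workcell import arm
def cloud(name):
    s=arm.read_state(); img,d=arm.read_camera(name); c=arm.get_calibration(name)
    K=np.array(c["mtx"]); v,u=np.mgrid[:480,:640]
    p=cv2.undistortPoints(np.stack([u,v],-1).reshape(-1,1,2).astype(float),K,np.array(c.get("dist",np.zeros(5)),float)).reshape(480,640,2)
    P=np.stack([p[...,0]*d,-p[...,1]*d,-d],-1)
    if name=="wrist":
        T=np.array(c["T_tool_cam"]); P=P@T[:3,:3].T+T[:3,3]
        P=P@R.from_rotvec(s["ee_rot"]).as_matrix().T+np.array(s["ee_pos"])
    else:
        P=P@R.from_rotvec(c["orientation"]).as_matrix().T+np.array(c["xyz"])
    P[d==0]=np.nan
    return img,P
E
python3 - <<'E'
from h import *
for n in("scene","top"):
    c=arm.get_calibration(n);print(n,c)
    img,P=cloud(n);cv2.imwrite(f"pics/{n}0.png",img);np.save(f"pics/{n}0.npy",P)
print(arm.read_state(),arm.tcp_to_grasp)
E
```

```text
pics
scene {'mtx': array([[510.78573249,   0.        , 319.44842406],
       [  0.        , 510.78573249, 242.336444  ],
       [  0.        ,   0.        ,   1.        ]]), 'xyz': array([ 1.2893554 , -0.87842621,  0.91430908]), 'orientation': array([0.98769637, 0.36940839, 0.6148894 ])}
top {'mtx': array([[597.94840555,   0.        , 310.09202294],
       [  0.        , 597.94840555, 237.68125301],
       [  0.        ,   0.        ,   1.        ]]), 'xyz': array([0.27132256, 0.0849774 , 1.71692305]), 'orientation': array([ 0.09433874, -0.11665057, -1.542104  ])}
{'clock': 0.1, 'joint_positions': array([ 1.08632619e+00,  3.08938263e-01,  1.63505755e+00,  9.02383003e-06,
        1.19973229e+00, -6.96693864e-02]), 'qd': array([-0.0008199 , -0.00243026, -0.00259816, -0.00094093,  0.00085655,
        0.00178927]), 'joint_torque': array([-2.69883940e-04, -4.16408980e+01, -2.77644217e+01,  3.91599235e-05,
        4.01595011e-03, -2.79979116e-05]), 'ee_pos': array([0.25153207, 0.57132554, 0.23015009]), 'ee_rot': array([-0.6467891 , -3.07368464,  0.0032222 ]), 'wrist_force': array([-0.52781216, -0.35842361, -0.59243453]), 'moment': array([ 0.03536556, -0.01674864,  0.00528664]), 'grip_force': 0.0, 'gripper_width': 0.9989220654953852} 0.0187
```

View pics/scene0.png

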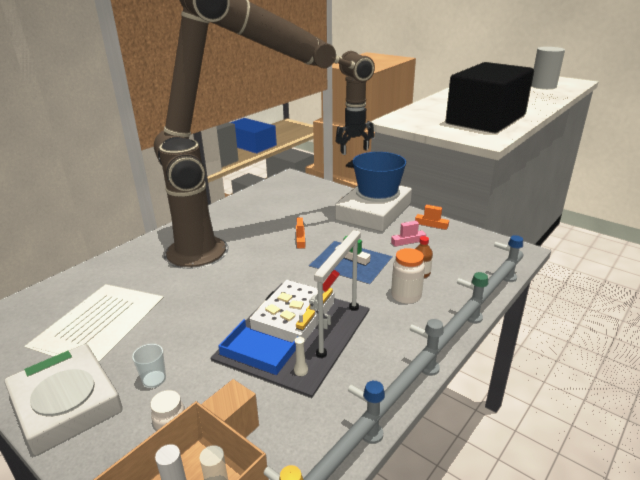

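View pics/top0.png

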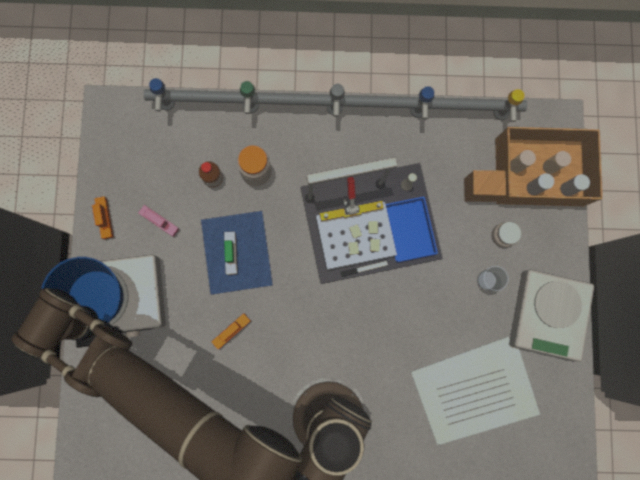

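The top view shows the mat at (237,252) with the green scraper at (230,253), the mould at (357,237) with four chips, the tray at (411,230) and the lever at (351,187). Next I take measurements and a crop.

Run:
```python
from h import *
img=cv2.imread("pics/top0.png");P=np.load("pics/top0.npy")
hsv=cv2.cvtColor(img,cv2.COLOR_BGR2HSV)
def rect(name,m,box):
    u0,v0,u1,v1=box;mm=np.zeros(m.shape,bool);mm[v0:v1,u0:u1]=m[v0:v1,u0:u1]
    mm&=np.isfinite(P[...,0]);q=P[mm]
    r=cv2.minAreaRect((q[:,:2]*1000).astype(np.float32));print(name,len(q),"z",np.round(np.percentile(q[:,2],[5,50,95]),4),r)
H,S,V=cv2.split(hsv)
z=P[...,2]
blue=(H>95)&(H<130)&(S>90)
rect("mat",blue&(z<.02),(190,200,285,300))
rect("green",(H>40)&(H<85)&(S>90)&(z>.04),(200,220,260,290))
rect("foot",(S<60)&(V>130)&(z>.02)&(z<.06),(205,220,255,290))
rect("trayfloor",blue&(z<.025),(380,190,450,280))
rect("tray",blue,(380,190,450,280))
rect("bar",(H>18)&(H<32)&(S>150)&(z>.05),(310,190,400,230))
rect("mould",(z>.042)&(z<.064)&~((H>18)&(H<32)&(S>150)),(310,200,400,275))
rect("base",(z>.006)&(z<.017)&(V<90),(290,150,445,290))
rect("lampposts",(z>.2),(290,140,420,215))
rect("red",((H<8)|(H>172))&(S>120),(330,165,370,215))
big=cv2.resize(img[140:300,190:450],None,fx=3,fy=3,interpolation=cv2.INTER_CUBIC);cv2.imwrite("pics/crop.png",big)
```

```text
mat 3698 z [-0.0037  0.0028  0.0094] ((457.1184997558594, 274.9937744140625), (213.298828125, 172.05130004882812), 9.871273040771484)
green 158 z [0.0711 0.0777 0.0843] ((451.0113220214844, 287.9109802246094), (55.928165435791016, 20.57044792175293), 3.023458242416382)
foot 187 z [0.0241 0.0307 0.0371] ((452.55450439453125, 288.66650390625), (117.28565979003906, 29.094284057617188), 4.311594486236572)
trayfloor 2094 z [0.0079 0.0148 0.0214] ((536.9780883789062, -224.88584899902344), (175.02206420898438, 127.63349151611328), 12.93246841430664)
tray 2431 z [0.0082 0.0157 0.0414] ((536.9780883789062, -224.88584899902344), (175.02206420898438, 127.63349151611328), 12.93246841430664)
bar 248 z [0.0654 0.0713 0.0778] ((573.7867431640625, -47.97149658203125), (22.91241455078125, 171.16000366210938), 13.300673484802246)
mould 3353 z [0.0441 0.0504 0.0599] ((520.3712158203125, -78.37222290039062), (186.9695281982422, 240.53099060058594), 8.307515144348145)
base 3756 z [0.007  0.0115 0.016 ] ((553.9257202148438, -110.56979370117188), (290.3609619140625, 358.1703796386719), 13.0592679977417)
lampposts 953 z [0.2482 0.2588 0.2646] ((642.635986328125, -34.9520263671875), (29.176620483398438, 230.2730712890625), 13.728607177734375)
red 123 z [0.1435 0.175  0.1975] ((618.56591796875, -38.991668701171875), (47.23854064941406, 15.147820472717285), 13.773761749267578)
```

View pics/crop.png

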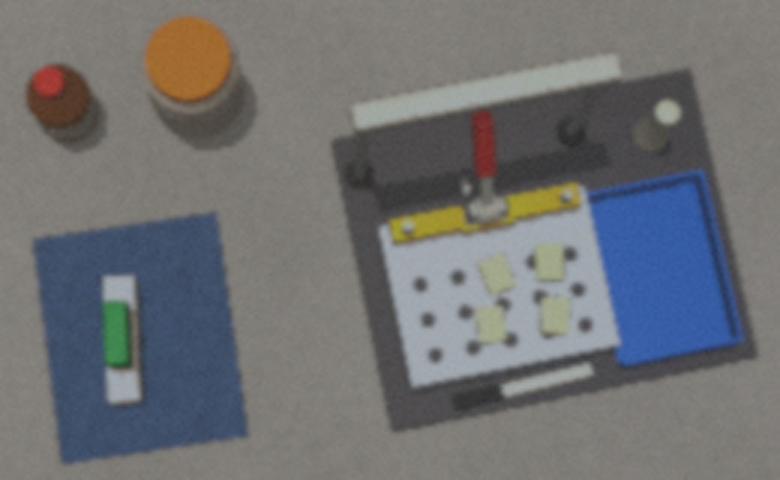

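Station: the base rectangle gives yaw ≈ 13.1° and origin ≈ (0.4975, -0.067), and the bar and lamp agree. The four chips are at crop pixels (497,272), (550,262), (490,325) and (555,315), all within the scraper's sweep. I'll go above the scraper and refine its pose with the wrist camera.

```bash
cat >> h.py <<'E'
YAW=np.radians(13.1);O=np.array([.4975,-.0667,0])
Rs=R.from_euler("z",YAW)
def st(x,y,z): return O+Rs.apply(np.array([x,y,z])/1000)
def att(yaw,lean=0):
    # tool z down, leaning: wrist to -x of the yawed frame; tool y along +-frame y; nearest in joint 6
    return [(R.from_euler("z",yaw)*R.from_euler("y",-lean)*R.from_matrix(np.array([[s,0,0],[0,-s,0],[0,0,-1.]]))).as_rotvec() for s in(1,-1)]
def best(p,yaw,lean=0):
    c=[(abs(q[5]),a) for a in att(yaw,lean) if (q:=arm.ik(p,a)) is not None]
    return min(c,key=lambda t:t[0])[1]
E
python3 - <<'E'
from h import *
p=np.array([.4515,.2883,.22]);a=best(p,np.radians(4.))
arm.move_to(p,a);arm.sleep(.3)
img,P=cloud("wrist");cv2.imwrite("pics/w1.png",img)
H,S,V=cv2.split(cv2.cvtColor(img,cv2.COLOR_BGR2HSV));z=P[...,2]
near=np.hypot(P[...,0]-p[0],P[...,1]-p[1])<.1
for n,m in(("green",(H>40)&(H<85)&(S>90)&(z>.066)&(z<.1)),("foot",(S<70)&(V>110)&(z>.022)&(z<.04))):
    q=P[m&near];print(n,len(q),np.median(q[:,2]) if len(q) else 0,cv2.minAreaRect((q[:,:2]*1000).astype(np.float32)) if len(q)>5 else 0)
s=arm.read_state();print(s["clock"],s["ee_pos"],s["joint_positions"],s["wrist_force"])
for lean,pp in((45,st(128,0,168)),(15,st(-13,0,102)),(0,st(-3,70,90)),(0,st(-3,-110,90))):
    for aa in att(YAW,np.radians(lean)): print(lean,arm.ik(pp,aa))
    print((R.from_rotvec(aa).as_matrix()[:,2]))
E
```

```text
green 1851 0.07708866199388414 ((450.7120666503906, 289.3780517578125), (58.452301025390625, 19.838104248046875), 4.680084705352783)
foot 1894 0.03012920575648774 ((451.4481201171875, 289.746337890625), (118.67036437988281, 29.455270767211914), 4.731473445892334)
1.7583 [0.45125241 0.28886746 0.21997681] [ 4.88116360e-01  1.48423926e-01  1.85447880e+00  4.22424518e-05
  1.13870769e+00 -1.15353707e+00] [-0.32428912  0.22804467 -0.49442136]
45 [-0.32139657  0.13731172  2.22243573  1.38243842  0.38576897 -0.20619646]
45 [-0.32139657  0.13731172  2.22243573  1.38243842  0.38576897  2.93539619]
[ 0.68870501  0.16026668 -0.70710678]
15 [-0.31982133  0.10640614  2.21279325  0.23747129  0.61091702  0.84191622]
15 [-0.31982133  0.10640614  2.21279325  0.23747129  0.61091702 -2.29967643]
[ 0.25208353  0.05866167 -0.96592583]
0 [-0.0893264   0.22457155  2.07221475  0.          0.84480635  1.25283179]
0 [-0.0893264   0.22457155  2.07221475  0.          0.84480635 -1.88876086]
[ 3.19525187e-16  3.66877827e-17 -1.00000000e+00]
0 [-0.40354049  0.34170924  1.91330164  0.          0.88658177  0.9386177 ]
0 [-0.40354049  0.34170924  1.91330164  0.          0.88658177 -2.20297495]
[ 3.19525187e-16  3.66877827e-17 -1.00000000e+00]
```

View pics/w1.png

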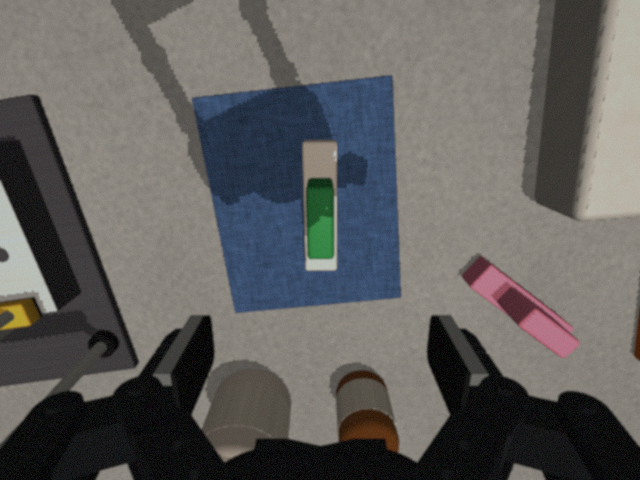

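The scraper is clear at (320,205), centred near (0.4512, 0.2896) with yaw 4.7°. Grasping now, and sorting out the wrist configurations for the lever.

Run:
```python
from h import *
yaw=np.radians(4.7);p=np.array([.4512,.2896,.12])
A=att(yaw)[1];T=np.array(arm.get_calibration("wrist")["T_tool_cam"]);print("cam in tool",T[:3,3])
arm.move_to(p,A);arm.movel([p[0],p[1],.038],speed=.1)
arm.gripper_close(50);s=arm.read_state();print(s["clock"],s["gripper_width"],s["grip_force"],s["ee_pos"],s["wrist_force"])
arm.movel([p[0],p[1],.20],speed=.15)
s=arm.read_state();print(s["clock"],s["gripper_width"],s["grip_force"],s["wrist_force"],s["moment"])
for k in(1,0):
  for lean in(30,35,40,45):
    q=arm.ik(st(128,0,168)+.0,att(YAW,np.radians(lean))[k]);print(k,lean,None if q is None else np.round(q,2))
```

```text
cam in tool [ 0.08541713  0.00100251 -0.14195312]
3.8083 0.24964583669041548 53.33600878715515 [0.45130914 0.28964727 0.03824354] [-0.30343764 -1.29478105  2.22590767]
5.0417 0.2526580124969814 52.99080312252045 [-1.2653762   0.8474144  -1.07883152] [-0.03041168 -0.08664923  0.02416198]
1 30 [-0.25  0.16  2.07  0.5   0.5  -2.44]
1 35 [-0.27  0.14  2.12  0.72  0.43 -2.67]
1 40 None
1 45 [-0.32  0.14  2.22  1.38  0.39  2.94]
0 30 [-0.25  0.16  2.07  0.5   0.5   0.7 ]
0 35 [-0.27  0.14  2.12  0.72  0.43  0.47]
0 40 [-0.3   0.13  2.17  1.03  0.39  0.16]
0 45 [-0.32  0.14  2.22  1.38  0.39 -0.21]
```

Run:
```python
from h import *
A=att(YAW)[1]
arm.move_to(st(-3,76,200),A);arm.sleep(.2)
img,P=cloud("wrist");cv2.imwrite("pics/w2.png",img)
H,S,V=cv2.split(cv2.cvtColor(img,cv2.COLOR_BGR2HSV));z=P[...,2]
Q=Rs.inv().apply((np.nan_to_num(P)-O).reshape(-1,3)).reshape(P.shape)*1000
f=lambda m:(m.sum(),np.round(np.percentile(Q[m],[1,50,99],axis=0),1).tolist() if m.sum() else 0)
print("yellow",f((H>18)&(H<32)&(S>150)&(z>.05)))
print("chips",f((H>18)&(H<40)&(S>25)&(S<140)&(V>120)&(z>.053)&(z<.066)))
print("mould",f((z>.044)&(z<.054)&(np.abs(Q[...,0])<120)&(np.abs(Q[...,1])<120)))
print("scraper foot",f((np.abs(Q[...,2]-193)<12)),f((H>40)&(H<85)&(S>90)&(z>.1)))
s=arm.read_state();print(s["clock"],s["wrist_force"],s["gripper_width"])
```

```text
yellow (np.int64(3460), [[-20.6, -87.7, 60.0], [68.9, -32.5, 70.9], [88.7, 124.2, 283.6]])
chips (np.int64(5374), [[-43.1, -62.8, 56.4], [-10.9, -31.3, 58.2], [38.5, 27.0, 59.8]])
mould (np.int64(26346), [[-65.7, -98.5, 47.5], [-10.2, -20.5, 49.3], [70.1, 93.3, 51.4]])
scraper foot (np.int64(6544), [[-62.0, 63.3, 183.5], [-45.0, 78.0, 192.0], [-14.4, 92.8, 204.1]]) (np.int64(15639), [[-32.2, 27.3, 201.2], [-15.2, 78.1, 239.0], [22.3, 128.6, 285.4]])
6.3917 [ 0.14482841  0.54765633 -1.06805407] 0.25013851163829176
```

View pics/w2.png

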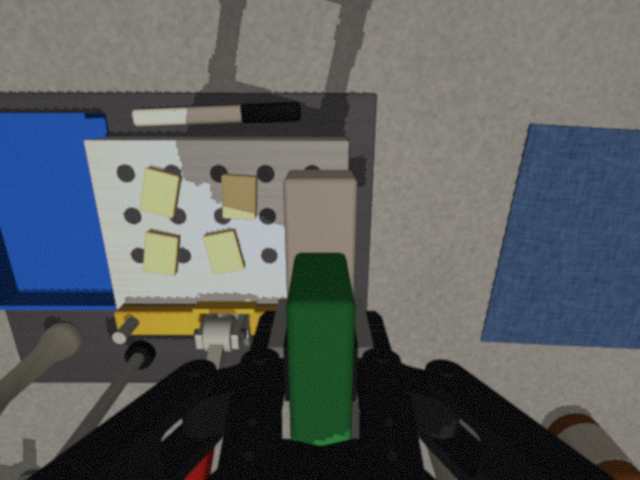

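The scraper is gripped square. The chips span x -43 to 39 and y -63 to 27 in station axes, within the foot's reach. Sweeping.

Run:
```python
from h import *
A=att(YAW)[1]
arm.movel(st(-3,70,95),A,speed=.12)
for z in(89,87.5,86,85.2):
    arm.movel(st(-3,70,z),A,speed=.03);f=arm.read_state()["wrist_force"];print(z,f)
    if f[2]>2: break
z+=.8
for y in(20,-30,-75,-112):
    arm.movel(st(-3,y,z),A,speed=.07);s=arm.read_state();print(y,s["wrist_force"],s["gripper_width"])
arm.movel(st(-3,-112,200),A,speed=.2)
arm.movel(st(-3,90,200),A,speed=.25)
img,P=cloud("wrist");cv2.imwrite("pics/w3.png",img);img,P=cloud("top");cv2.imwrite("pics/t3.png",cv2.resize(img[140:300,290:450],None,fx=3,fy=3))
cv2.imwrite("pics/c3.png",np.hstack([cv2.resize(cv2.imread("pics/w3.png"),(400,300)),cv2.resize(cv2.imread("pics/t3.png"),(300,300))]))
s=arm.read_state();print(s["clock"],s["gripper_width"])
```

```text
89 [-0.69542929  0.21067385 -1.49560009]
87.5 [ 0.65274308  0.06190893 -1.26072691]
86 [ 0.55874786  0.4666765  -1.52626302]
85.2 [ 0.19009448  0.17610214 -1.86545301]
20 [ 0.65575004  0.32923111 -0.82880568] 0.24968337457876838
-30 [-0.31747302 -0.8865479  -2.22524583] 0.2542582862458359
-75 [ 0.51064647 -0.05780879 -1.20371954] 0.25326969861494164
-112 [ 1.052325   -0.03326053 -1.25556889] 0.25373397671963205
13.4917 0.24945312233709313
```

View pics/c3.png

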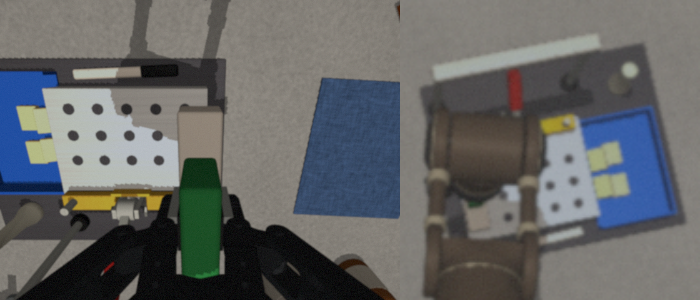

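The mould is clear, and all four chips are in the tray at crop (597,158), (610,153), (603,188) and (618,185). Next I stand the scraper on the mat and check chip heights.

Run:
```python
from h import *
yaw=np.radians(4.7);p=np.array([.4545,.283,.15]);A=att(yaw)[1]
arm.move_to(p,A)
arm.movel([p[0],p[1],.045],speed=.15)
for z in(.0405,.039,.038,.037):
    arm.movel([p[0],p[1],z],speed=.03);f=arm.read_state()["wrist_force"];print(z,f)
    if f[2]>2: break
arm.open_gripper();arm.sleep(.2);arm.movel([p[0],p[1],.22],speed=.2)
img,P=cloud("wrist");H,S,V=cv2.split(cv2.cvtColor(img,cv2.COLOR_BGR2HSV));z=P[...,2]
near=np.hypot(P[...,0]-p[0],P[...,1]-p[1])<.1
for n,m in(("green",(H>40)&(H<85)&(S>90)&(z>.066)&(z<.1)),("foot",(S<70)&(V>110)&(z>.022)&(z<.04))):
    q=P[m&near];print(n,len(q),np.median(q[:,2]),cv2.minAreaRect((q[:,:2]*1000).astype(np.float32)))
img,P=cloud("top");cv2.imwrite("pics/t4.png",img)
H,S,V=cv2.split(cv2.cvtColor(img,cv2.COLOR_BGR2HSV))
Q=Rs.inv().apply((np.nan_to_num(P)-O).reshape(-1,3)).reshape(P.shape)*1000
m=(H>18)&(H<40)&(S>25)&(S<160)&(V>120)&(Q[...,1]<-60)&(Q[...,1]>-215)&(abs(Q[...,0])<80)
n,l,st_,c=cv2.connectedComponentsWithStats(m.astype(np.uint8))
for i in range(1,n):
    if st_[i,4]>8: print(st_[i,4],np.round(np.percentile(Q[l==i],[5,50,95],axis=0)).tolist())
s=arm.read_state();print(s["clock"],s["joint_positions"])
```

```text
0.0405 [-0.41811691 -0.04645441 -1.7900053 ]
0.039 [-0.68848951  1.02270684 -1.96152174]
0.038 [-0.58356601 -0.91661872 -0.47569124]
0.037 [-1.87070768 -1.85266482  6.7737788 ]
green 1847 0.07712022834546575 ((454.36761474609375, 284.23211669921875), (58.8343620300293, 20.101015090942383), 5.037923336029053)
foot 1895 0.030093409880697114 ((454.7628173828125, 284.617919921875), (118.34854125976562, 29.666532516479492), 4.710048198699951)
37 [[69.0, -89.0, 59.0], [73.0, -79.0, 71.0], [80.0, -66.0, 98.0]]
162 [[9.0, -151.0, 18.0], [23.0, -128.0, 27.0], [36.0, -110.0, 36.0]]
158 [[-35.0, -151.0, 18.0], [-22.0, -128.0, 26.0], [-9.0, -110.0, 37.0]]
18.4417 [ 4.75544562e-01  1.49349760e-01  1.85746090e+00 -4.31417934e-07
  1.13842025e+00 -1.17727800e+00]
```

The scraper stands upright on the mat, and the chips lie in the tray below the rim. Now the lever: lean 43°, wrist towards -x.

```bash
cat >> h.py <<'E'
def lev(th,lean,r=88,back=0):
    """TCP pose with the grasp point on the lever at angle th, radius r, moved back along the tool by `back` mm"""
    b=np.radians(.0)+np.radians(lean); g=np.array([80+r*np.sin(.5236-th),0,86+r*np.cos(.5236-th)])
    d=np.array([np.sin(b),0,-np.cos(b)]); g=g+d*(arm.tcp_to_grasp*1000-back)
    return st(*g),att(YAW,b)[0]
E
python3 - <<'E'
from h import *
p,a=lev(0,43,back=110);print(Rs.inv().apply(p-O),R.from_rotvec(a).apply([0,0,1]))
q0=arm.read_state()["joint_positions"]
arm.move_to(st(0,30,330),att(YAW,np.radians(25))[0])
arm.move_to(p,a);arm.sleep(.2)
img,P=cloud("wrist");cv2.imwrite("pics/w5.png",img)
H,S,V=cv2.split(cv2.cvtColor(img,cv2.COLOR_BGR2HSV))
Q=Rs.inv().apply((np.nan_to_num(P)-O).reshape(-1,3)).reshape(P.shape)*1000
m=((H<8)|(H>172))&(S>120)&(abs(Q[...,1])<40)&(Q[...,2]>100)&(Q[...,2]<230)&(Q[...,0]>60)
print(m.sum(),np.round(np.percentile(Q[m],[1,50,99],axis=0),1) if m.sum() else 0)
m=(Q[...,2]>215)&(Q[...,2]<275)&(Q[...,0]>120)&(Q[...,0]<180)
print("lamp",m.sum(),np.round(np.percentile(Q[m],[1,50,99],axis=0),1) if m.sum() else 0)
for th,l in((0,43),(.5,36),(1.1,27),(1.92,15)): print(np.round(arm.ik(*lev(th,l)),2))
s=arm.read_state();print(s["clock"],s["joint_positions"])
E
```

```text
[6.17336430e-02 9.05002271e-18 2.28982775e-01] [ 0.66425001  0.15457582 -0.7313537 ]
2593 [[100.2  -8.9 140.3]
 [120.8  -0.4 176.4]
 [145.5   8.  197.5]]
lamp 30805 [[ 1.366e+02 -1.110e+02  2.205e+02]
 [ 1.418e+02 -2.000e-01  2.586e+02]
 [ 1.595e+02  1.097e+02  2.604e+02]]
[-0.3   0.19  2.19  1.35  0.36 -0.17]
[-0.32  0.1   2.21  0.85  0.42  0.31]
[-0.33  0.06  2.22  0.51  0.51  0.61]
[-0.31  0.16  2.2   0.25  0.57  0.84]
21.2583 [-0.40527365 -0.10753789  2.28710935  0.95995628  0.51643852  0.18378691]
```

View pics/w5.png

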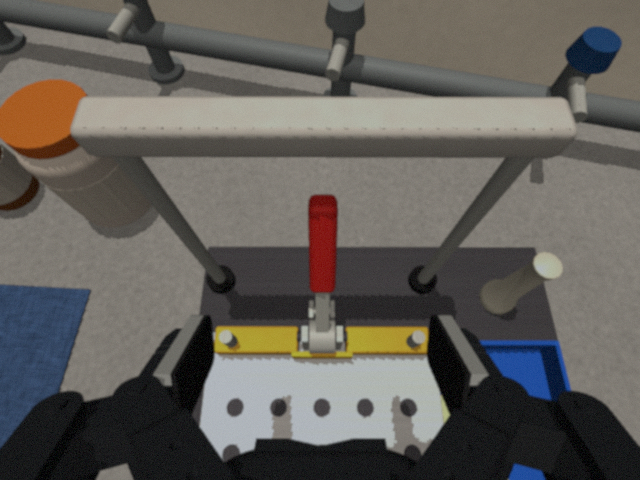

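The lever at (322,245) sits centred between the open fingers and the lamp is where expected. Approach, pinch, and follow the arc.

Run:
```python
from h import *
try:
    arm.movel(*lev(0,43),speed=.1);print(arm.read_state()["wrist_force"])
    arm.gripper_close(50);s=arm.read_state();print(s["clock"],s["gripper_width"],s["grip_force"],s["wrist_force"])
    for th in np.linspace(0,1.92,13)[1:]:
        arm.movel(*lev(th,43-28*th/1.92),speed=.06);s=arm.read_state()
        print(round(th,2),np.round(Rs.inv().apply(s["wrist_force"]),1),round(s["gripper_width"],3),round(s["clock"],1))
        if np.linalg.norm(s["wrist_force"])>45: print("STOP");break
except arm.MotionError as e: print("ERR",e)
```

```text
[-0.34893241  0.11578253  0.42049212]
23.1333 0.1993114244831831 52.54107713699341 [-3.74838697 -4.3137736   2.15657124]
0.16 [ 5.1 -4.  -6.2] 0.203 23.5
0.32 [ 7.5 -4.8 -7.8] 0.2 23.9
0.48 [ 7.  -3.9 -6.5] 0.201 24.3
0.64 [ 7.5 -4.  -5.5] 0.202 24.7
0.8 [ 8.2 -1.9 -4.3] 0.199 25.1
0.96 [ 7.3 -1.2 -0.5] 0.199 25.5
1.12 [3.9 1.6 6.7] 0.198 25.9
1.28 [-1.4  0.4 11.2] 0.2 26.3
1.44 [-3.3 -2.2  6.4] 0.201 26.7
1.6 [-3.1 -5.8  1.6] 0.2 27.1
1.76 [-1.9 -6.9 -1.4] 0.199 27.5
1.92 [-2.1 -6.  -2.3] 0.202 27.9
```

Run:
```python
from h import *
arm.open_gripper();arm.sleep(.2)
arm.movel(*lev(1.92,15,back=130),speed=.15);arm.sleep(.2)
img,P=cloud("wrist")
H,S,V=cv2.split(cv2.cvtColor(img,cv2.COLOR_BGR2HSV))
Q=Rs.inv().apply((np.nan_to_num(P)-O).reshape(-1,3)).reshape(P.shape)*1000
m=((H<8)|(H>172))&(S>120)&(abs(Q[...,1])<8)&(Q[...,2]>70)&(Q[...,0]<40)&(Q[...,0]>-60)
x,z=Q[m][:,0],Q[m][:,2];t=z>np.median(z)-12
k=np.polyfit(x[t],z[t],1);print(m.sum(),"slope deg",np.degrees(np.arctan(k[0])),"z at -13.5",np.polyval(k,-13.5),"expect",86+93.5*np.tan(.1745)+10/np.cos(.1745),x.min(),x.max())
p,a=lev(1.92,15,back=130);arm.move_to(st(-150,60,330),att(YAW)[0])
arm.sleep(.2)
w=img;i,_=cloud("scene");t,_=cloud("top")
cv2.imwrite("pics/f.png",np.hstack([i[180:400,200:440][:,:,:].repeat(2,0).repeat(2,1)[:400],cv2.resize(t[140:300,190:450],(320,400)) ]))
print(arm.read_state()["clock"])
```

```text
2326 slope deg -34.61257493707528 z at -13.5 119.06505195534871 expect 112.6376056671445 -47.65058405766949 24.88496142371953
31.0417
```

View pics/f.png

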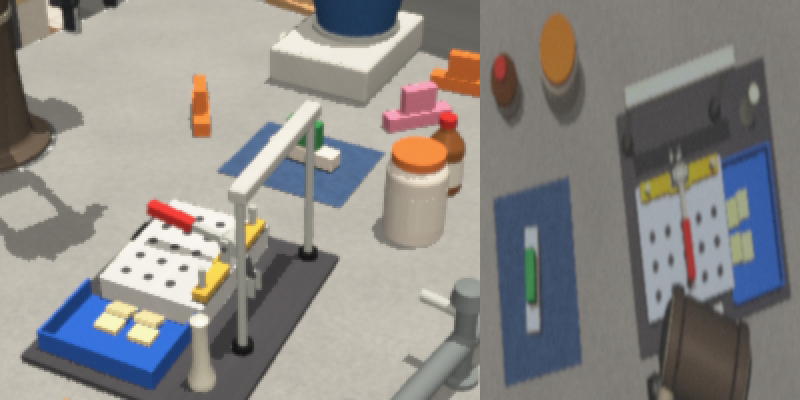

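The lever lies over the mould, the chips are in the tray and the scraper stands on the mat. The slope fit was ambiguous because it includes the end face, so I'm checking the lever angle properly.

Run:
```python
from h import *
arm.move_to(st(-60,0,300),att(YAW)[0]);arm.sleep(.2)
img,P=cloud("wrist");cv2.imwrite("pics/w7.png",img)
H,S,V=cv2.split(cv2.cvtColor(img,cv2.COLOR_BGR2HSV))
Q=Rs.inv().apply((np.nan_to_num(P)-O).reshape(-1,3)).reshape(P.shape)*1000
m=((H<8)|(H>172))&(S>120)&(abs(Q[...,1])<7)&(Q[...,2]>70)&(Q[...,0]<60)&(Q[...,0]>-60)
q=Q[m]
for a in range(-50,50,8):
    b=q[(q[:,0]>=a)&(q[:,0]<a+8)]
    if len(b)>10: print(a+4,len(b),np.round(np.percentile(b[:,2],[10,50,90]),1))
m=(H>18)&(H<32)&(S>150)&(Q[...,0]>60)&(Q[...,0]<95)&(abs(Q[...,1])<85)
print("bar top",np.percentile(Q[m][:,2],[25,50,75,90]))
print(arm.read_state()["clock"])
```

```text
-46 22 [378.  381.  383.8]
-38 143 [114.6 115.4 116.4]
-30 155 [113.2 114.4 115.6]
-22 169 [111.9 113.  114.2]
-14 153 [110.5 111.7 112.6]
-6 169 [109.1 110.3 111.5]
2 170 [107.6 108.9 110. ]
10 170 [106.1 107.6 108.6]
18 170 [104.8 106.1 107.2]
26 64 [103.8 104.7 105.5]
bar top [64.48022003 65.12856653 65.68785821 66.2197823 ]
31.8167
```

View pics/w7.png

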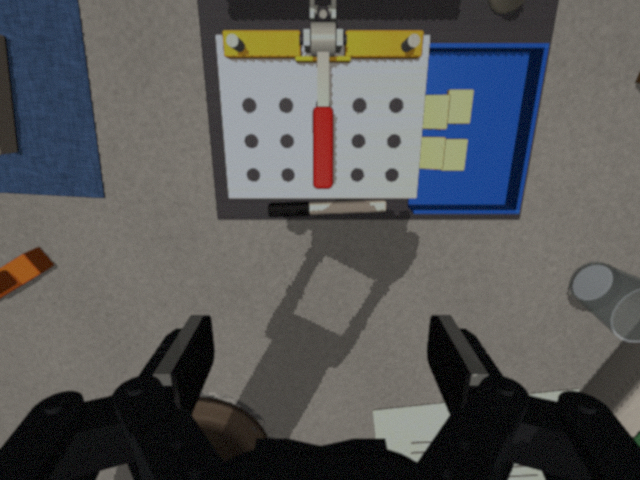

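The lever is about 9.5° above level and the bar is 6 mm down, so it is fully closed. Handing in.

```bash
python3 -c "
from workcell import arm
print(arm.job_done())"
```

```text
the job is handed in; nothing more can be done
None
```

I handed the job in at about 32 s: all four chips are in the tray, the scraper stands upright on the mat, and the lever is fully closed (about 9.5° above level, bar 6 mm down).

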